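# Prove the bench's mushroom stop

### The arm

A 6-joint arm with a two-finger parallel gripper is mounted at the origin on a cart in front of the work surface, level with it; the furniture and walls round the work are solid. World frame = base frame: x ahead of the robot, y to its left, z up, the work surface at z = 0. Lengths are in m, angles in rad, forces in N, time in s.
With the tool pointing down it reaches from about 0.3 to 0.875 m from the base axis. Payload 6.4 kg.
Tool frame: the origin (TCP) lies at the very end of the fingers, on their centre line; the grasp point (between the pads) lies 19 mm behind it; z points along the fingers, y is the direction in which the jaws open and shut (so a half turn about z gives the same grasp; the last joint's range is limited). The gripper opens to 85 mm and grips with 20 to 120 N. Pads are 22 mm wide; open, the fingers measure 114 mm over their backs; the gripper's body (76 mm by 85 mm) begins 54 mm behind the grasp point. The pads swing forward as they close: fully open they stand 13 mm farther back than shut.
Start: joints at [1.104, 0.181, 1.607, -0, 1.354, -0.206], TCP at [0.148, 0.556, 0.231] pointing down, gripper open.
Joint ranges: [-2.99, 2.99], [-0.89, 2.07], [0.3, 2.58], [-1.14, 4.28], [0, 2.63], [-3.12, 3.12]. Speed limits (rad/s): [2.57, 2.57, 3.01, 3.14, 3.14, 3.14].

### API

Orientations are given as a unit quaternion [w, x, y, z].
In Python, from bench import telemetry, imaging, ctrl gives the robot as it stands.
- The arm moves only by the shell command python3 -m pendant 'ROWS' [OPENING]. ROWS is JSON, a list that holds one entry, the list of rows, each a list of 6 numbers: the shift along the tool's x, y, z in units of 200 mm (1.0 is 200 mm), then the turn, a rotation vector about the tool's x, y, z in units of pi rad (1.0 is pi rad). In form: [[[tx, ty, tz, rx, ry, rz], ...]]. A call has 1 to 12 rows; each row shifts and turns the pose as measured when the row begins, along the tool's axes as they then stand; what a row does not reach is not made up. A row lasts 1/8 s, in which the tool goes at most 62.5 mm and 10.7 degrees, less where a joint would pass 70% of its speed; a pose out of reach is approached as far as the arm can. A call with a number of a shift or a turn outside -1 to 1 is refused whole. A call with a gripper value outside its range is refused whole. OPENING is the closure, from 0 (fully open) to 1 (shut), set as the call begins (- or left out, the last holds). The fingers move at their own pace and stop on an object; the grip force is fixed at half the most. Time passes only in rows, so rows that do not move let the fingers close. It gives the time, the measured TCP pose, the force and the opening at its end, in the units of the state.
- telemetry.get_obs(): the state, without advancing time (a new reading comes with each control period).
- imaging.camera(name): name is "side" or "top"; returns a dict with "pixels" (420x560x3 uint8, blue, green, red), "vfov" (degrees; the focal length in pixels is half the picture's height over the tangent of half this angle, whatever the lens; pixels are square), "cx", "cy" (the principal point, pixels), "R" (3x3) and "t" (3): a world point X has camera coordinates R X + t. Camera axes: x right, y down, z forward; pixel columns grow to the right and rows downward; lengths in m; the calibration is good to about 2 mm. A picture is of the moment at which its call begins. There is no depth.
- ctrl.hand_in(): hands the job in, once; it reports no verdict.
The state is a dict: "time_s": time; "q": joint angles; "dq": joint speeds; "joint_efforts": joint torques, N m; "eef_pos": TCP position; "eef_rot": TCP orientation; "wrist_force": force on the tool from outside, world axes, zero at the start; "torque": the same for the moment, N m; "opening": opening from 0.0 (shut) to 1.0 (fully open).
Only numpy, scipy, OpenCV 4.12 (cv2) and the standard library are available. Lean on these libraries where they do the work, as an engineer would, in place of code of your own. Each camera call takes 0.05 s, during which the arm holds its last target.

### The job

Prove the mushroom stop: with the fingers only, gripping nothing, gently press its head straight down until it latches and stays in by itself when you take the fingers off. Then push one of its two wings round clockwise (seen from above) with a fingertip, without forcing it, until the head pops fully up again; only when it is up, press the flat start button on the other box all the way in and let it go. Leave the loose things on the bench where they are.

Things in the scene. Friction and masses are not known exactly. Their poses are not given: they have to be found in the camera images.
- stop_station: Grey box screwed to the bench (fixed), 88 x 88 mm, its top face 56 mm above the bench, on a dark foot plate 70 mm (box x) by 120 mm (box y), 5 mm thick. In the middle of its top a steel collar (42 mm across, 6 mm high) carries the mushroom stop. Origin: centre of its underside, z up.
- stop_top (a point): Centre of the top of the mushroom head, on its upright axis; 98 mm above the bench when the head is up. It moves down and turns with the head. The head is a round dome 50 mm across (top 42 mm above the box when up, rim top about 33 mm) with two opposite wings; the point's y axis runs along the wings (y towards wing_a).
- wing_a (a point): Middle of the free part of one wing, 38 mm from the axis. Each wing is an upright-sided bar 10 mm thick that ends 46 mm from the axis and is 16 mm high (8 mm above and below this point); with the head up its underside is 23 mm above the box's top, latched in about 14.5 mm.
- wing_b (a point): The same point of the opposite wing.
- stop_press (a joint): How far the mushroom head is pressed in, m: 0 up, stop at 0.0125. A spring pushes it up with 3 N (up) to 7 N (fully in); passing the latch takes about 3 N more, at most 10 N in all. Pressed beyond about 0.0105 with stop_twist near 0 it latches, and then stays at about 0.0085 by itself.
- stop_twist (a joint): How far the head is turned clockwise seen from above, rad: 0 at rest, stop at 1.0; it does not turn anticlockwise. A light spring (0.024 N m at 0, 0.10 N m at 1.0) turns it back. If the head is latched, turning it to about 0.4 to 0.55 frees it, and it springs up to stop_press 0 at once.
- start_station: A second grey box of the same size, also fixed, with a flat round push button in the middle of its top. Origin: centre of its underside, z up.
- start_top (a point): Centre of the top of the start button, a flat round black button 28 mm across in a steel ring 44 mm across and 12 mm high; 78 mm above the bench when not pressed, 10 mm above its ring.
- start (a joint): How far the start button is pressed in, m: 0 out, 0.006 fully in. A spring (1.5 N to 5 N) pushes it out again.
- loupe: Black eye loupe, 34 mm across, 31 mm high, standing loose between the boxes; a bystander. Origin: centre of its underside.
- setup_block_2: Loose aluminium block 30 x 50 x 20 mm, a bystander. Origin: centre of its underside.
- tape_2: Loose roll of black tape, 62 mm across, 19 mm high, a bystander. Origin: centre of its underside.
Not all that is in view belongs to the job. What is shaped like the stop_station but green is not meant.

How it is judged:
By the outcome, as a careful person would: the job done as asked, in the order asked, and still so for the second after the job is handed in, with the robot touching nothing.
It also fails if it takes over 48 s, if anything falls off the work surface, if the arm or the gripper's body presses on something with over 40 N, if the wrist force passes 120 N, or if a joint passes its speed limit or range.

## Working session

There is one attempt and no reset: what is moved stays moved. The work goes in short steps, Python scripts to look and compute and a shell command to move; the robot and the scene stay as the last step left them, time stands still between calls to the robot, and variables do not carry over. Pictures are saved under pics/ and viewed, and the job is handed in when it is done.

```bash
ls; mkdir -p pics; python3 - <<'E'
from bench import telemetry, imaging
import cv2
o=telemetry.get_obs();print(o)
for n in("side","top"):
    c=imaging.camera(n);cv2.imwrite(f"pics/{n}0.png",c["pixels"]);print(n,c["vfov"],c["cx"],c["cy"],c["R"],c["t"])
E
```

```text
pics
{'time_s': 0.0, 'q': array([ 1.10370216e+00,  1.81560930e-01,  1.60797853e+00,  4.61756028e-06,
        1.35378435e+00, -2.06319534e-01]), 'dq': array([ 2.03857796e-04, -4.34025822e-04, -5.39937908e-04,  2.40556570e-04,
       -8.22002180e-05, -1.44367100e-03]), 'joint_efforts': array([ 2.51001045e-03, -4.44848907e+01, -3.51355219e+01,  4.57460067e-05,
        8.70056654e-03,  2.16263163e-05]), 'eef_pos': array([0.14799847, 0.55507425, 0.2303872 ]), 'eef_rot': array([-2.88098093e-04,  1.30018626e-01,  9.91511174e-01, -8.16229831e-04]), 'wrist_force': array([ 0.08616495, -0.24752923, -0.41676823]), 'torque': array([-0.0048252 ,  0.04569599,  0.01100116]), 'opening': 1.0013039487491973}
side 46.23986864891177 278.2992276700366 217.73406216233172 [[ 0.99152005 -0.12920441  0.01393601]
 [-0.03692559 -0.38292773 -0.92304001]
 [ 0.12459732  0.91469808 -0.38445147]] [-0.4967895   0.12245557  0.86887201]
top 57.06114974679028 275.9972077978681 214.30622378980166 [[ 0.02444029 -0.99965001 -0.01012539]
 [-0.98471079 -0.02232516 -0.17276065]
 [ 0.17247414  0.01419291 -0.98491179]] [0.02258547 0.52361206 0.83581371]
```

View pics/side0.png

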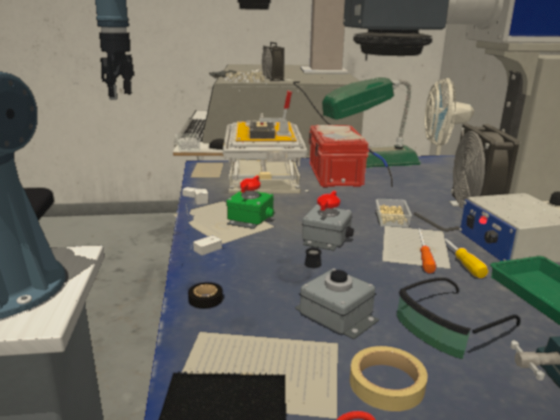

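View pics/top0.png

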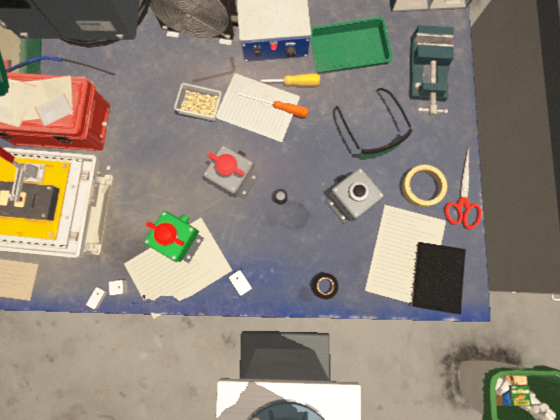

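The side view shows the grey stop at about (328,205), the loupe at (313,257) and the start box at (338,285). In the top view they are at (228,165), (280,197) and (358,188). The green decoy is at (170,235) in the top view. I'll zoom in and segment next.

```bash
cat > h.py <<'E'
import numpy as np, cv2
from bench import imaging
def cam(n): return imaging.camera(n)
def ray(c,u,v):
    f=c["pixels"].shape[0]/2/np.tan(np.radians(c["vfov"])/2)
    R=np.array(c["R"]);t=np.array(c["t"])
    d=R.T@np.array([(u-c["cx"])/f,(v-c["cy"])/f,1.]); return -R.T@t,d/np.linalg.norm(d)
def onz(c,u,v,z):
    o,d=ray(c,u,v); return o+d*(z-o[2])/d[2]
def two(c1,p1,c2,p2):
    o1,d1=ray(c1,*p1);o2,d2=ray(c2,*p2)
    s=np.linalg.lstsq(np.c_[d1,-d2],o2-o1,rcond=None)[0]
    a=o1+d1*s[0];b=o2+d2*s[1];return (a+b)/2,np.linalg.norm(a-b)
def proj(c,X):
    f=c["pixels"].shape[0]/2/np.tan(np.radians(c["vfov"])/2)
    p=np.array(c["R"])@X+np.array(c["t"]);return p[:2]/p[2]*f+[c["cx"],c["cy"]]
def red(img):
    h=cv2.cvtColor(img,cv2.COLOR_BGR2HSV)
    return (((h[...,0]<6)|(h[...,0]>174))&(h[...,1]>150)&(h[...,2]>90)).astype(np.uint8)
def crop(img,x,y,w,h,s,name):
    cv2.imwrite("pics/"+name,cv2.resize(img[y:y+h,x:x+w],None,fx=s,fy=s,interpolation=cv2.INTER_CUBIC))
E
python3 - <<'E'
from h import *
t=cam("top");s=cam("side")
crop(t["pixels"],190,130,210,100,3.8,"t1.png");crop(s["pixels"],270,180,120,160,3.7,"s1.png")
for c,(x,y,w,h) in((t,(195,135,70,70)),(s,(300,185,60,40))):
    m=red(c["pixels"]);mm=np.zeros_like(m);mm[y:y+h,x:x+w]=m[y:y+h,x:x+w]
    v,u=np.nonzero(mm);print(len(u),u.mean(),v.mean(),u.min(),u.max(),v.min(),v.max())
    if c is t:
        pts=np.array([onz(t,a,b,.085)[:2] for a,b in zip(u,v)])
        ctr=pts.mean(0);w_,V=np.linalg.eigh(np.cov((pts-ctr).T));print("ctr",ctr,"axis",V[:,1],np.degrees(np.arctan2(V[1,1],V[0,1])))
        q=(pts-ctr)@V;print(q.min(0),q.max(0))
        P=(u.mean(),v.mean())
    else: print(two(t,P,s,(u.mean(),v.mean())))
print("start",onz(t,358.5,190,.078),two(t,(358.5,190),s,(339,276)))
E
```

```text
427 225.4824355971897 163.87587822014052 208 243 153 174
ctr [0.62781836 0.14993542] axis [0.50475707 0.86326143] 59.68477279384419
[-0.02301013 -0.04475021] [0.02408946 0.04600025]
314 328.96815286624206 199.05095541401275 317 359 185 209
(array([0.62749629, 0.14928328, 0.08861121]), np.float64(0.0016076257858961887))
start [ 0.57610768 -0.14705944  0.078     ] (array([ 0.57761602, -0.14838765,  0.07134179]), np.float64(0.000247126376532274))
```

View pics/t1.png

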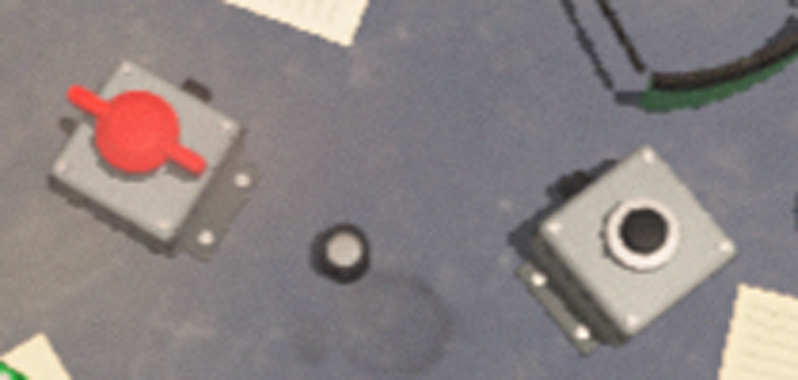

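View pics/s1.png

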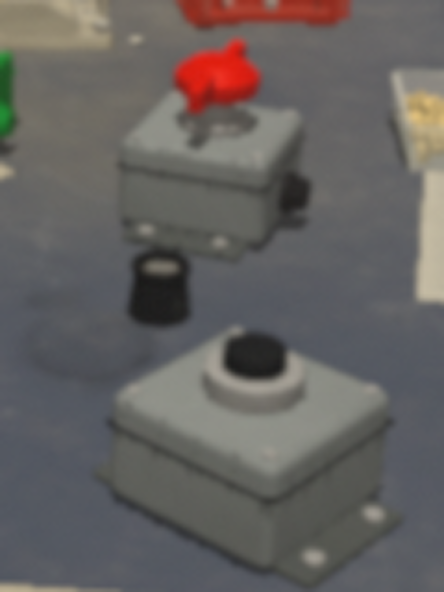

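Measured, and each agrees with the given sizes:
- **Stop axis:** about (0.628, 0.150). The two-view height is 0.089, and the wings span ±46 mm at 60°.
- **Start button:** about (0.576, -0.148).

Next I shut the fingers and move over the stop at a safe height.

```bash
python3 -m pendant '[[[-0.237,-0.111,0,0,0,0],[-0.237,-0.111,0,0,0,0],[-0.237,-0.111,0,0,0,0],[-0.237,-0.111,0,0,0,0],[-0.237,-0.111,0,0,0,0],[-0.237,-0.111,0,0,0,0],[-0.237,-0.111,0,0,0,0],[-0.237,-0.111,0,0,0,0],[-0.237,-0.111,0,0,0,0],[-0.237,-0.111,0,0,0,0],[-0.237,-0.111,0,0,0,0],[-0.237,-0.111,0,0,0,0]]]' 1
python3 -m pendant '[[[0,0,0,0,0,0.058],[0,0,0,0,0,0.058],[0,0,0,0,0,0.058],[0,0,0,0,0,0.058],[0,0,0,0,0,0.058],[0,0,0,0,0,0.058],[0,0,0,0,0,0.058],[0,0,0,0,0,0.058],[0,0,0,0,0,0.058],[0,0,0,0,0,0.058]]]' 1
cat >> h.py <<'E'
from bench import telemetry
from scipy.spatial.transform import Rotation as Ro
def go(x,y,z,yaw=None):
    o=telemetry.get_obs();w=o["eef_rot"];R=Ro.from_quat([w[1],w[2],w[3],w[0]]).as_matrix()
    yw=np.degrees(np.arctan2(R[1,0],R[0,0]))
    print("t %.2f"%o["time_s"],"pos",o["eef_pos"].round(4),"yaw %.1f"%yw,"zax",R[:,2].round(3),"F",o["wrist_force"].round(1),"op %.2f"%o["opening"],"q",np.round(o["q"],2))
    print("units",(R.T@(np.array([x,y,z])-o["eef_pos"])/.2).round(4), "" if yaw is None else "rz %.4f"%((yw-yaw)/180))
E
python3 -c "
from h import *
go(.628,.150,.12,60)"
```

```text
time_s: 1.7
eef_pos: [0.6411, 0.1419, 0.2289]
eef_rot: [-0.001, 0.126, 0.992, 0.0]
wrist_force: [0.5, -0.0, 0.1]
opening: -0.003
time_s: 2.95
eef_pos: [0.6424, 0.1367, 0.2235]
eef_rot: [-0.002, 0.875, 0.485, -0.004]
wrist_force: [0.2, 0.0, 0.5]
opening: 0.004
t 2.95 pos [0.6424 0.1367 0.2235] yaw 58.0 zax [-0.009 -0.001 -1.   ] F [0.2 0.  0.5] op 0.00 q [ 0.03  0.37  1.38 -0.    1.39  0.59]
units [ 0.0211 -0.0927  0.5179] rz -0.0111
```

```bash
python3 -m pendant '[[[0.02,-0.09,0.12,0,0,-0.011],[0,0,0.15,0,0,0],[0,0,0.15,0,0,0],[0,0,0.05,0,0,0],[0,0,0,0,0,0],[0,0,0,0,0,0]]]' 1
python3 -c "
from h import *
go(.628,.150,.105,60)
t=cam('top');s=cam('side')
crop(t['pixels'],170,110,140,105,5.5,'t2.png');crop(s['pixels'],270,120,120,110,5,'s2.png')
print(proj(t,telemetry.get_obs()['eef_pos']),proj(s,telemetry.get_obs()['eef_pos']))"
```

```text
time_s: 3.7
eef_pos: [0.6291, 0.1499, 0.1285]
eef_rot: [-0.002, 0.866, 0.499, -0.003]
wrist_force: [0.2, 0.7, 0.8]
opening: -0.002
t 3.70 pos [0.6291 0.1499 0.1285] yaw 59.9 zax [-0.007 -0.    -1.   ] F [0.2 0.7 0.8] op -0.00 q [ 0.05  0.44  1.49 -0.    1.22  0.58]
units [-0.0017 -0.0042  0.1173] rz -0.0006
[222.65062196 156.99763717] [330.36577335 181.12902001]
```

View pics/t2.png

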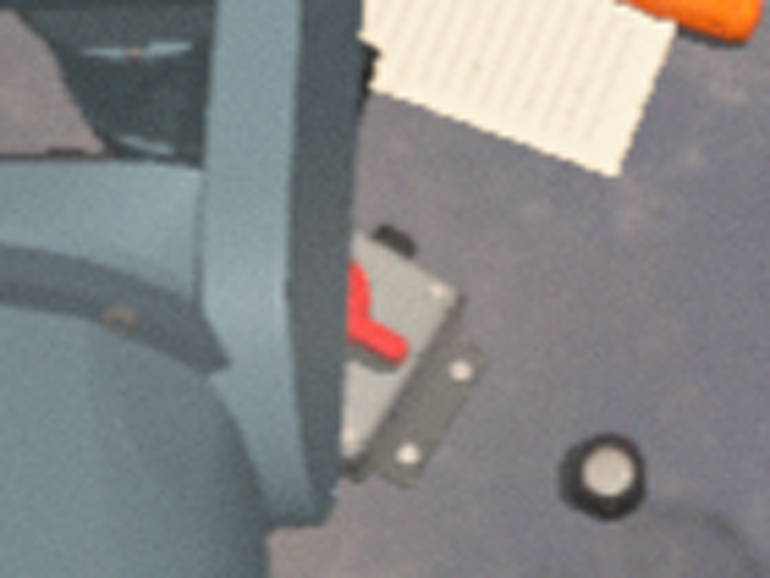

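View pics/s2.png

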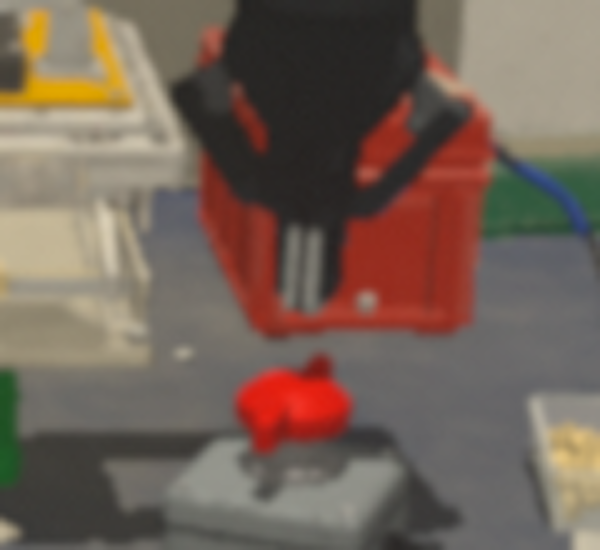

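The tip is over the dome: fingers at side-crop column 305, head at 296. Narrow finger runs about 38 mm above the tip before the knuckles. Now I descend to just above the head, then press in small steps.

```bash
python3 -m pendant '[[[0,-0.004,0.07,0,0,0],[0,0,0.05,0,0,0],[0,0,0.01,0,0,0],[0,0,0,0,0,0]]]' 1
python3 -m pendant '[[[0,0,0.015,0,0,0],[0,0,0.015,0,0,0]]]' 1
python3 -m pendant '[[[0,0,0.015,0,0,0],[0,0,0.01,0,0,0]]]' 1
```

```text
time_s: 4.3
eef_pos: [0.6288, 0.1503, 0.1018]
eef_rot: [-0.001, 0.866, 0.499, -0.002]
wrist_force: [0.4, -0.0, 1.6]
opening: 0.002
time_s: 4.55
eef_pos: [0.6293, 0.1503, 0.0965]
eef_rot: [-0.001, 0.866, 0.499, -0.002]
wrist_force: [-3.0, -0.1, 6.5]
opening: 0.001
time_s: 4.8
eef_pos: [0.6295, 0.1504, 0.0933]
eef_rot: [-0.001, 0.866, 0.499, -0.002]
wrist_force: [-3.3, -0.2, 7.1]
opening: -0.005
```

```bash
python3 -m pendant '[[[0,0,0.012,0,0,0],[0,0,0.012,0,0,0]]]' 1
python3 -m pendant '[[[0,0,0.008,0,0,0],[0,0,0.008,0,0,0]]]' 1
python3 -m pendant '[[[0,0,0.006,0,0,0],[0,0,0,0,0,0]]]' 1
```

```text
time_s: 5.05
eef_pos: [0.6296, 0.1503, 0.0899]
eef_rot: [-0.0, 0.866, 0.499, -0.002]
wrist_force: [-1.6, -0.4, 3.1]
opening: 0.001
time_s: 5.3
eef_pos: [0.6295, 0.1504, 0.0872]
eef_rot: [-0.0, 0.866, 0.499, -0.002]
wrist_force: [-3.4, -0.4, 5.2]
opening: -0.004
time_s: 5.55
eef_pos: [0.6296, 0.1504, 0.0867]
eef_rot: [-0.0, 0.866, 0.499, -0.002]
wrist_force: [-3.2, -0.0, 6.7]
opening: 0.001
```

```bash
python3 -m pendant '[[[0,0,0.006,0,0,0],[0,0,0,0,0,0]]]' 1
python3 -m pendant '[[[0,0,-0.05,0,0,0],[0,0,-0.1,0,0,0],[0,0,-0.2,0,0,0],[0,0,-0.2,0,0,0],[0,0,-0.1,0,0,0]]]' 1
python3 -c "
from h import *
s=cam('side')
crop(s['pixels'],270,120,120,110,5,'s3.png')
go(.628,.150,.105,60)
"
```

```text
time_s: 5.8
eef_pos: [0.6296, 0.1504, 0.0863]
eef_rot: [-0.0, 0.866, 0.5, -0.002]
wrist_force: [-3.2, 0.8, 6.3]
opening: 0.003
time_s: 6.42
eef_pos: [0.6299, 0.1505, 0.2217]
eef_rot: [-0.001, 0.866, 0.499, -0.002]
wrist_force: [0.0, 1.3, 0.7]
opening: 0.002
t 6.47 pos [0.6311 0.1506 0.2245] yaw 59.9 zax [ 0.    -0.001 -1.   ] F [0.5 0.3 3.4] op -0.00 q [ 0.05  0.35  1.41 -0.    1.38  0.58]
units [-0.0101 -0.012   0.5976] rz -0.0004
```

View pics/s3.png

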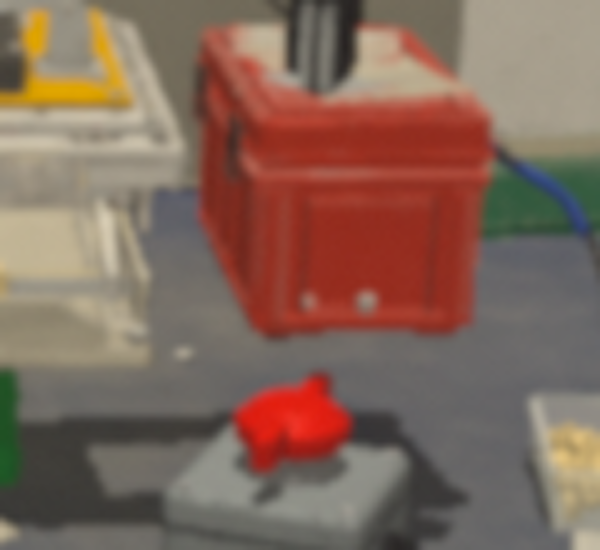

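The head stays about 20 crop px lower than before (≈8.5 mm), so it is latched with the fingers off. Next I go to the anticlockwise side of wing_b.

```bash
python3 -c "
from h import *
a=np.radians(59.7);u=np.array([np.cos(a),np.sin(a)]);p=np.array([.628,.150])-.041*u+.027*np.array([u[1],-u[0]])
print(p);go(p[0],p[1],.074,59.7)
"
```

```text
[0.63062605 0.10097854]
t 6.47 pos [0.6311 0.1506 0.2245] yaw 59.9 zax [ 0.    -0.001 -1.   ] F [0.5 0.3 3.4] op -0.00 q [ 0.05  0.35  1.41 -0.    1.38  0.58]
units [-0.2156  0.1221  0.7527] rz 0.0013
```

```bash
python3 -m pendant '[[[-0.11,0.06,0,0,0,0],[-0.106,0.061,0,0,0,0],[0,0,0.15,0,0,0],[0,0,0.15,0,0,0],[0,0,0.1,0,0,0],[0,0,0,0,0,0]]]' 1
python3 -c "
from h import *
go(.6306,.1010,.074,59.7)
"
```

```text
time_s: 7.22
eef_pos: [0.6326, 0.0998, 0.1472]
eef_rot: [0.002, 0.866, 0.5, 0.003]
wrist_force: [0.6, -0.8, -0.2]
opening: 0.002
t 7.22 pos [0.6326 0.0998 0.1472] yaw 60.0 zax [ 0.008 -0.    -1.   ] F [ 0.6 -0.8 -0.2] op 0.00 q [-0.03  0.4   1.51 -0.    1.22  0.5 ]
units [-0.001  -0.0142  0.3657] rz 0.0014
```

```bash
python3 -m pendant '[[[0,-0.012,0.12,0,0,0],[0,0,0.1,0,0,0],[0,0,0.08,0,0,0],[0,0,0.04,0,0,0],[0,0,0.02,0,0,0],[0,0,0,0,0,0]]]' 1
python3 -c "
from h import *
go(.6306,.1010,.074,59.7)
s=cam('side');crop(s['pixels'],270,120,120,110,5,'s4.png')
"
```

```text
time_s: 7.98
eef_pos: [0.635, 0.1013, 0.0769]
eef_rot: [0.004, 0.866, 0.5, 0.007]
wrist_force: [0.1, 0.1, 0.1]
opening: 0.002
t 7.97 pos [0.635  0.1013 0.0769] yaw 60.0 zax [ 0.016 -0.001 -1.   ] F [0.1 0.1 0.1] op 0.00 q [-0.03  0.49  1.55 -0.    1.09  0.5 ]
units [-0.0124 -0.0183  0.0142] rz 0.0017
```

View pics/s4.png

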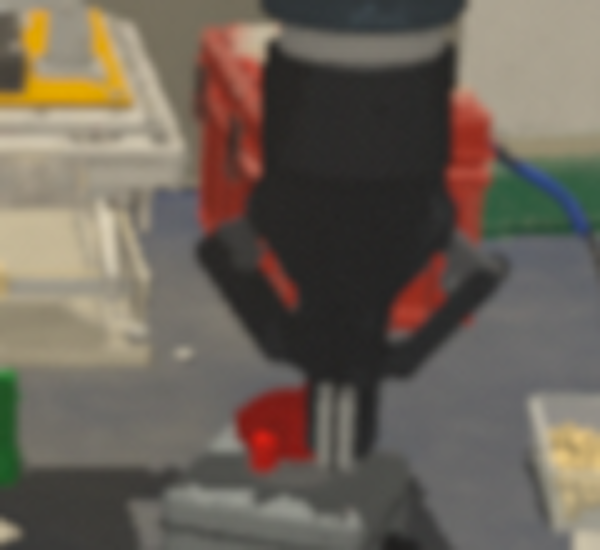

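The fingers stand to the right of wing_b (wing tip at crop (265,445), fingers at (340,460)), clear of the dome. I'll fix the small tilt, close the gap, then push round the arc in small increments.

```bash
python3 -m pendant '[[[-0.012,-0.01,0.01,0.0044,-0.0025,0],[0,-0.015,0.005,0,0,0],[0,-0.01,0,0,0,0],[0,-0.008,0,0,0,0],[0,0,0,0,0,0]]]' 1
python3 -c "
from h import *
go(.6306,.1010,.074,59.7)
"
```

```text
time_s: 8.65
eef_pos: [0.6269, 0.1037, 0.0756]
eef_rot: [0.001, 0.866, 0.5, 0.001]
wrist_force: [-0.5, 0.2, 0.0]
opening: 0.001
t 8.65 pos [0.6269 0.1037 0.0756] yaw 60.0 zax [ 0.002 -0.001 -1.   ] F [-0.5  0.2  0. ] op 0.00 q [-0.02  0.48  1.56 -0.    1.1   0.5 ]
units [-0.0024  0.023   0.0079] rz 0.0017
```

```bash
python3 -m pendant '[[[-0.002,-0.015,0.003,0,0,0],[-0.006,-0.012,0,0,0,0.019],[-0.006,-0.012,0,0,0,0.019],[0,0,0,0,0,0]]]' 1
python3 -m pendant '[[[-0.006,-0.012,0,0,0,0.019],[-0.006,-0.012,0,0,0,0.019],[-0.006,-0.012,0,0,0,0.019],[0,0,0,0,0,0]]]' 1
python3 -c "
from h import *
go(.628,.150,.074,59.7)
s=cam('side');crop(s['pixels'],270,120,120,110,5,'s5.png')
"
```

```text
time_s: 9.15
eef_pos: [0.6187, 0.1054, 0.0751]
eef_rot: [0.001, 0.895, 0.446, 0.001]
wrist_force: [1.7, -1.0, 0.4]
opening: -0.005
time_s: 9.65
eef_pos: [0.6118, 0.1068, 0.0754]
eef_rot: [0.002, 0.931, 0.365, 0.002]
wrist_force: [-0.1, -1.4, 0.2]
opening: -0.001
t 9.65 pos [0.6118 0.1068 0.0754] yaw 42.8 zax [ 0.005 -0.002 -1.   ] F [-0.1 -1.4  0.2] op -0.00 q [-0.02  0.45  1.6  -0.    1.09  0.81]
units [ 0.2061 -0.1038  0.0071] rz -0.0941
```

View pics/s5.png

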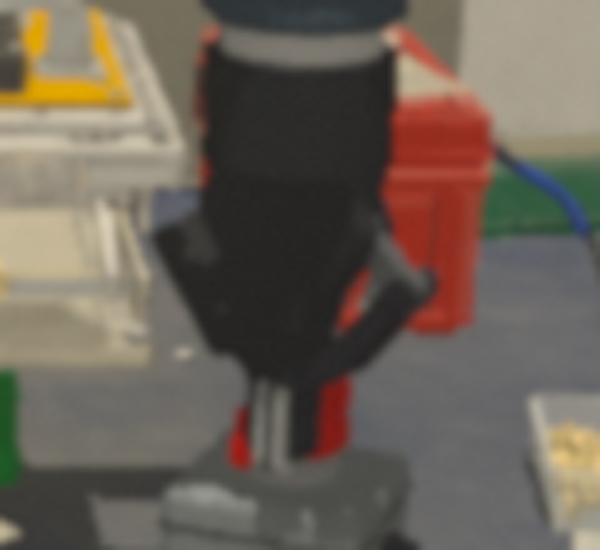

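```bash
python3 -m pendant '[[[-0.006,-0.014,0,0,0,0.019],[-0.006,-0.013,0,0,0,0.019],[0,0,0,0,0,0]]]' 1
python3 -c "
from h import *
go(.628,.150,.074,59.7)
s=cam('side');crop(s['pixels'],270,120,120,110,5,'s6.png')
"
```

```text
time_s: 10.07
eef_pos: [0.6072, 0.1085, 0.0755]
eef_rot: [0.002, 0.951, 0.31, 0.003]
wrist_force: [0.5, -0.6, 0.3]
opening: -0.002
t 10.07 pos [0.6072 0.1085 0.0755] yaw 36.1 zax [ 0.006 -0.003 -1.   ] F [ 0.5 -0.6  0.3] op -0.00 q [-0.01  0.44  1.61 -0.    1.08  0.93]
units [ 0.2059 -0.1065  0.0078] rz -0.1312
```

View pics/s6.png

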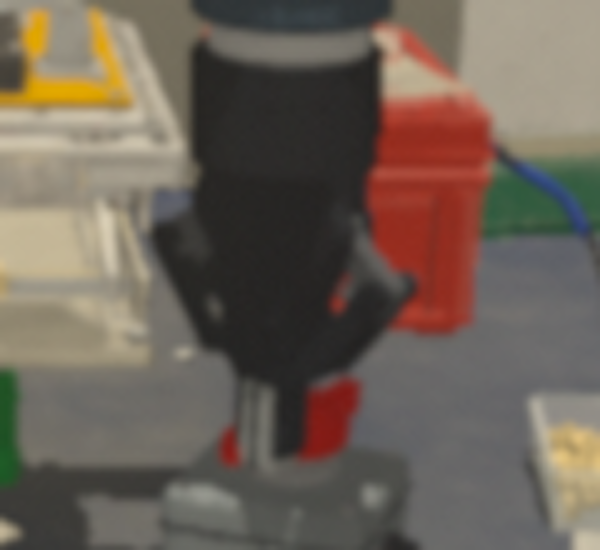

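```bash
python3 -m pendant '[[[-0.006,-0.014,0,0,0,0.019],[-0.006,-0.014,0,0,0,0.019],[0,0,0,0,0,0]]]' 1
python3 -c "
from h import *
go(.628,.150,.074,59.7)
s=cam('side');crop(s['pixels'],270,120,120,110,5,'s7.png')
"
```

```text
time_s: 10.5
eef_pos: [0.6027, 0.1113, 0.0757]
eef_rot: [0.002, 0.967, 0.254, 0.003]
wrist_force: [0.7, -1.2, 0.0]
opening: 0.001
t 10.50 pos [0.6027 0.1113 0.0757] yaw 29.4 zax [ 0.007 -0.003 -1.   ] F [ 0.7 -1.2  0. ] op 0.00 q [-0.01  0.43  1.62 -0.    1.08  1.05]
units [ 0.2051 -0.1064  0.0088] rz -0.1683
```

View pics/s7.png

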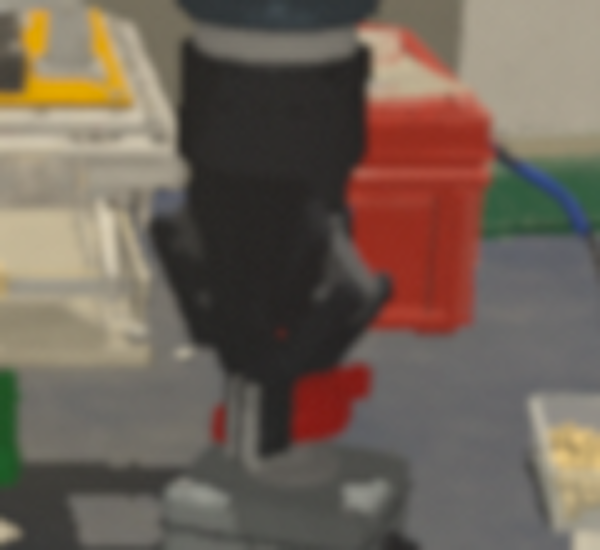

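The head has risen: its rim bottom went from about 460 to 440 in the crop. I back the finger off the way it came, lift clear and check.

```bash
python3 -m pendant '[[[0,0.03,0,0,0,0],[0,0.05,0,0,0,0],[0,0.06,0,0,0,0],[0,0.06,0,0,0,0],[0,0,-0.2,0,0,0],[0,0,-0.3,0,0,0],[0,0,-0.15,0,0,0],[0,0,0,0,0,0]]]' 1
python3 -c "
from h import *
go(.576,-.148,.12)
s=cam('side');crop(s['pixels'],270,120,120,110,5,'s8.png')
t=cam('top');crop(t['pixels'],170,110,140,105,5.5,'t8.png')
"
```

```text
time_s: 11.55
eef_pos: [0.624, 0.0707, 0.2083]
eef_rot: [0.002, 0.967, 0.254, 0.002]
wrist_force: [-0.5, -0.1, -0.1]
opening: 0.003
t 11.55 pos [0.624  0.0707 0.2083] yaw 29.5 zax [ 0.004 -0.003 -1.   ] F [-0.5 -0.1 -0.1] op 0.00 q [-0.07  0.31  1.49 -0.    1.33  0.98]
units [-0.7479  0.8319  0.4434]
```

View pics/s8.png

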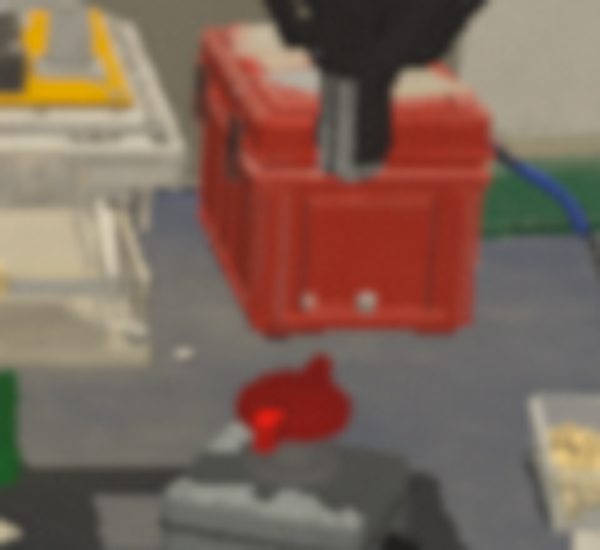

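The head is back at its original picture position (top about 370, wing ends at (320,360) and (265,430)), so it is up and turned back. Now I refine the start button position and move over it.

```bash
python3 - <<'E'
from h import *
t=cam("top");s=cam("side")
P=[]
for c,(x,y,w,h) in((t,(345,178,28,28)),(s,(325,266,28,20))):
    g=c["pixels"].max(2)[y:y+h,x:x+w];m=(g<60).astype(np.uint8)
    n,l,st,ce=cv2.connectedComponentsWithStats(m);k=1+st[1:,4].argmax();print(st[k],ce[k]+[x,y]);P.append(ce[k]+[x,y])
print(onz(t,*P[0],.075),two(t,P[0],s,P[1]))
E
python3 -m pendant '[[[-0.125,0.138,0,0,0,0],[-0.125,0.138,0,0,0,0],[-0.125,0.138,0,0,0,0],[-0.125,0.138,0,0,0,0],[-0.125,0.138,0,0,0,0],[-0.123,0.138,0,0,0,0],[0,0,0,0,0,0]]]' 1
```

```text
[ 9  8 10  9 18] [357.05555556 188.33333333]
[  6   4  16  12 153] [338.62091503 275.8627451 ]
[ 0.58058495 -0.14450652  0.075     ] (array([ 0.5797626 , -0.14513478,  0.07011633]), np.float64(0.003993908370261045))
time_s: 12.62
eef_pos: [0.5642, -0.1502, 0.1886]
eef_rot: [-0.006, 0.967, 0.256, -0.012]
wrist_force: [-0.5, 0.1, -0.2]
opening: -0.002
```

```bash
python3 - <<'E'
from h import *
s=cam("side");t=dict(cam("top"));now=t["pixels"];t["pixels"]=cv2.imread("pics/top0.png")
s0=cv2.imread("pics/side0.png")
x,y,w,h=345,178,28,26
g=t["pixels"].max(2)[y:y+h,x:x+w]
for th in(70,85,100):
    m=(g<th).astype(np.uint8)
    n,l,st,ce=cv2.connectedComponentsWithStats(m);k=1+st[1:,4].argmax();p=ce[k]+[x,y];print(th,st[k],p,onz(t,*p,.078),two(t,p,s,(338.6,275.3)))
go(.576,-.148,.105)
e=telemetry.get_obs()["eef_pos"];print(proj(s,e))
crop(s["pixels"],280,180,120,140,4,"s9.png")
E
```

```text
70 [ 9  7 11 11 63] [358.41269841 189.25396825] [ 0.5778026  -0.14688732  0.078     ] (array([ 0.57802895, -0.14780795,  0.07250167]), np.float64(0.0022196879901841856))
85 [ 9  7 11 11 95] [358.86315789 190.03157895] [ 0.57605346 -0.1478616   0.078     ] (array([ 0.57696147, -0.14883504,  0.07294076]), np.float64(0.0006532133879311211))
100 [  8   7  12  11 106] [358.85849057 190.11320755] [ 0.57586739 -0.14784896  0.078     ] (array([ 0.57687007, -0.14884093,  0.07292691]), np.float64(0.0004723587373197382))
t 12.72 pos [ 0.5647 -0.1479  0.1888] yaw 29.8 zax [-0.027  0.006 -1.   ] F [0.  0.4 0.1] op 0.00 q [-0.46  0.26  1.6  -0.01  1.31  0.6 ]
units [0.0572 0.0365 0.4174] 
[335.36177256 206.93643184]
```

View pics/s9.png

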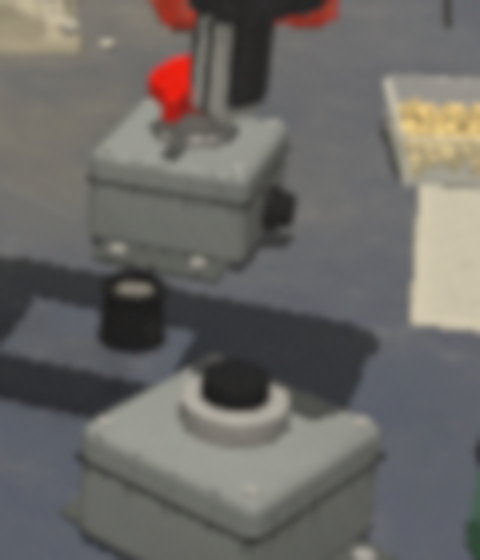

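```bash
python3 -m pendant '[[[0.057,0.036,0.05,-0.0059,0.0065,0],[0,0,0.12,0,0,0],[0,0,0.12,0,0,0],[0,0,0.08,0,0,0],[0,0,0,0,0,0]]]' 1
python3 -c "
from h import *
go(.576,-.148,.082)"
```

```text
time_s: 13.35
eef_pos: [0.5786, -0.1413, 0.11]
eef_rot: [-0.002, 0.966, 0.26, -0.0]
wrist_force: [0.2, -0.7, 0.8]
opening: 0.001
t 13.35 pos [ 0.5786 -0.1413  0.11  ] yaw 30.2 zax [-0.002  0.004 -1.   ] F [ 0.2 -0.7  0.8] op 0.00 q [-0.44  0.36  1.65  0.    1.14  0.6 ]
units [-0.0284  0.023   0.14  ]
```

```bash
python3 -m pendant '[[[-0.028,0.023,0.05,0,0,0],[0,0,0.05,0,0,0],[0,0,0.03,0,0,0],[0,0,0,0,0,0]]]' 1
python3 -c "
from h import *
go(.576,-.148,.078)
s=cam('side');crop(s['pixels'],280,180,120,140,4,'s10.png')"
```

```text
time_s: 13.85
eef_pos: [0.5772, -0.1487, 0.0841]
eef_rot: [-0.001, 0.965, 0.26, 0.001]
wrist_force: [0.2, -0.3, 1.1]
opening: 0.003
t 13.85 pos [ 0.5772 -0.1487  0.0841] yaw 30.2 zax [ 0.001  0.002 -1.   ] F [ 0.2 -0.3  1.1] op 0.00 q [-0.45  0.39  1.66  0.    1.09  0.59]
units [-0.0033 -0.006   0.0305]
```

View pics/s10.png

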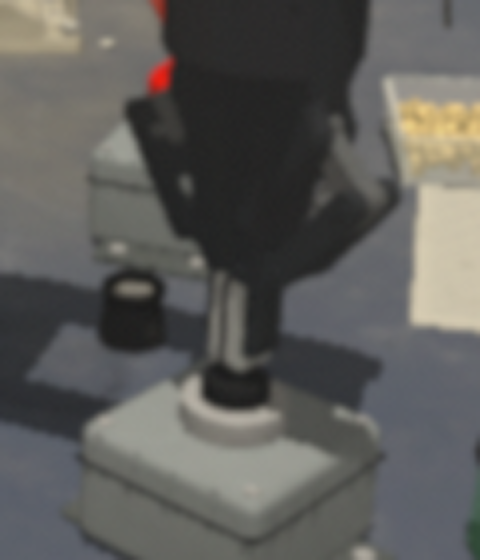

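The fingers stand centred just above the button (tip at (240,362) over the button at (236,385)). Now I press in steps until it bottoms.

```bash
python3 -m pendant '[[[0,0,0.015,0,0,0],[0,0,0.015,0,0,0],[0,0,0.01,0,0,0]]]' 1
python3 -m pendant '[[[0,0,0.012,0,0,0],[0,0,0.01,0,0,0]]]' 1
python3 -m pendant '[[[0,0,0.008,0,0,0],[0,0,0,0,0,0]]]' 1
python3 -m pendant '[[[0,0,0.008,0,0,0],[0,0,0,0,0,0]]]' 1
```

```text
time_s: 14.28
eef_pos: [0.5781, -0.1491, 0.0771]
eef_rot: [-0.0, 0.965, 0.26, 0.002]
wrist_force: [-0.7, 0.6, 2.2]
opening: 0.0
time_s: 14.52
eef_pos: [0.5781, -0.1491, 0.073]
eef_rot: [-0.0, 0.965, 0.261, 0.002]
wrist_force: [-2.9, -0.4, 4.3]
opening: 0.002
time_s: 14.78
eef_pos: [0.5782, -0.1491, 0.0722]
eef_rot: [-0.0, 0.965, 0.261, 0.001]
wrist_force: [-2.3, 1.2, 5.3]
opening: 0.0
time_s: 15.02
eef_pos: [0.5782, -0.1491, 0.0724]
eef_rot: [-0.0, 0.965, 0.261, 0.001]
wrist_force: [-2.9, 0.7, 5.1]
opening: 0.004
```

```bash
python3 -m pendant '[[[0,0,0.015,0,0,0],[0,0,0.015,0,0,0]]]' 1
python3 -m pendant '[[[0,0,0.025,0,0,0],[0,0,0.02,0,0,0]]]' 1
```

```text
time_s: 15.28
eef_pos: [0.5786, -0.1493, 0.0716]
eef_rot: [0.0, 0.965, 0.261, 0.001]
wrist_force: [-14.5, 4.8, 31.0]
opening: 0.002
time_s: 15.52
eef_pos: [0.5787, -0.1493, 0.0716]
eef_rot: [0.0, 0.965, 0.262, 0.0]
wrist_force: [-16.1, 6.0, 32.3]
opening: -0.001
```

It is bottomed: the force rose to 31 N with no further travel. I release, lift clear and check.

```bash
python3 -m pendant '[[[0,0,-0.05,0,0,0],[0,0,-0.1,0,0,0],[0,0,-0.2,0,0,0],[0,0,-0.2,0,0,0],[-0.25,0,-0.1,0,0,0],[-0.25,0,0,0,0,0],[-0.1,0,0,0,0,0],[0,0,0,0,0,0],[0,0,0,0,0,0]]]' 1
python3 -c "
from h import *
go(.576,-.148,.078)
s=cam('side');t=cam('top');crop(s['pixels'],270,170,130,150,4,'s11.png');cv2.imwrite('pics/t11.png',t['pixels'])"
```

```text
time_s: 16.65
eef_pos: [0.4745, -0.2119, 0.206]
eef_rot: [0.003, 0.965, 0.262, 0.002]
wrist_force: [0.1, 0.5, -0.1]
opening: -0.002
t 16.65 pos [ 0.4745 -0.2119  0.206 ] yaw 30.4 zax [ 0.006 -0.004 -1.   ] F [ 0.1  0.5 -0.1] op -0.00 q [-0.65  0.08  1.78  0.    1.28  0.39]
units [ 0.5972 -0.0224  0.642 ]
```

View pics/s11.png

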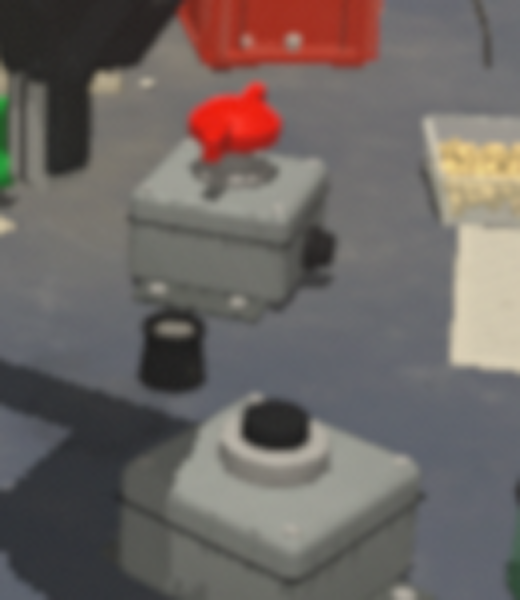

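View pics/t11.png

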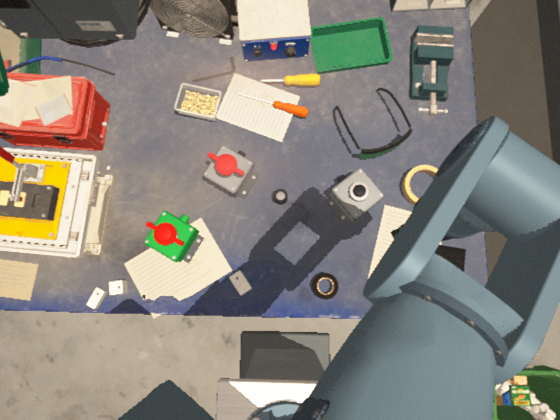

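The stop head is up and the start button is out. The loupe (280,197), tape (325,286) and block (240,283) are unmoved, and the robot touches nothing.

```bash
python3 - <<'E'
from bench import ctrl
print(ctrl.hand_in())
E
```

```text
the job is handed in; nothing more can be done
None
```

I did the whole sequence in the order asked and handed the job in at about 17 s of the 48 s allowed.

- **Stop pressed:** I pushed the mushroom head down with the shut, empty fingers, with readings up to about 7 N. With the fingers off, the side view showed it staying about 8.5 mm lower.
- **Stop released:** I pushed wing_b round clockwise with the fingertips, with readings up to about 2 N, and turned the tool about 0.5 rad. The head then popped up. After I backed off, it sat where it had been in the first picture, turned back to rest.
- **Start pressed:** Only then did I press the start button. The fingers stopped moving at about 6.4 mm of travel. I pushed a little further to confirm it was fully in, and the reading rose to 32 N upward with 17 N sideways. That was harder than needed, but it was the fingertips pressing and it stayed under the limits.

**Last checks:** The final pictures show the stop up, the start button out, the loupe, tape and block where they were, and the arm clear of everything. The two-view height of the start button came out about 5 mm low (73 mm against 78 mm). I used the stated height instead, and the contact fitted it.

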